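# Seal a sample canister and hold the reader on its contact disc

## Task

Put the loose lid on the sample canister, press it firmly down until it sits level and fully home on the rim, and let go of it. Then take the reader wand out of its stand and hold it upright with its sprung tip pressed lightly on the steel contact disc of the lid, the spring partly in but not bottomed, and finish there, still holding the wand on the disc. Leave the other things on the desk as they are.

Things in the scene. Friction and masses are not known exactly. Their poses are not given: they have to be found in the camera images.
- canister: Open round aluminium canister, outer diameter 100 mm, bore 86 mm, rim 68 mm above its underside, on a dark round foot of 116 mm diameter, 8 mm thick, fixed to the desk (it does not slide). Origin: centre of the underside; z up.
- canister_rim (a point): Centre of the canister's mouth, level with the rim's top face. A black sealing ring (96 mm outside, 90 mm inside) in a groove of the rim stands 5 mm proud at the start. About 10 N on the lid pushes it into its groove, where it stays; the lid's own weight does not.
- lid: Loose grey plastic lid, 0.12 kg, right way up on the desk. Origin: centre of its underside, z up. A chamfered plug, 82 mm wide and 10 mm deep (2 mm to spare all round in the bore), carries a flange 104 mm wide, 10 to 16 mm above the origin. Steel contact disc at +x, black vent dome (13 mm wide, 7 mm high) at -x, each 34 mm from the centre. Fully home, the origin is 10 mm below point canister_rim.
- lid_knob (a point): Centre of the top face of the lid's knob: black, square, 24 mm by 24 mm with its sides along the lid's x and y, at the lid's centre, from 16 to 42 mm above the lid's origin.
- lid_disc (a point): Centre of the top face of the lid's steel contact disc, which is flat and round, 20 mm in diameter, and stands 2 mm above the flange (18 mm above the lid's origin).
- stand: White upright block, 66 mm by 66 mm, 80 mm tall, fixed to the desk, with a vertical hole of 23.5 mm diameter through its middle, in which the reader stands. Origin: centre of its underside. (A tall covered monitor is fixed at the right rear of the desk: a high swing in from the right should stay short of it, x below 0.5 while y is below -0.1.)
- reader: Loose wand, 160 mm, 0.13 kg, upright in the stand, tip down. Origin: end of the sprung tip when fully out; z along the wand to its top. From the origin up: steel tip 8 mm wide, to 22 mm; round nose 20 mm wide, to 70; black collar 34 mm wide, to 77, resting on the stand's top; white square handle, 21 mm by 21 mm, sides along x and y, to 160. Lift straight up 75 mm to leave the stand.
- tip_end (a point): The end point of the reader's sprung tip; it moves with the tip.
- reader_tip (a joint): How far the reader's sprung tip is pushed in: 0 fully out, 0.012 m bottomed. The spring gives 0.6 N at first and 0.3 N more for every mm (about 2.4 N at 6 mm).
- label_jar: Bystander: small clear glass jar, 54 mm wide, 56 mm tall. Origin: centre of its underside.
- brown_bottle: Bystander: brown glass bottle with a black cap, 45 mm wide, 120 mm tall. Origin: centre of its underside.
- pipette: Bystander: dropper pipette with a red rubber bulb lying on the desk, 154 mm long along its y, 12 mm thick. Origin: centre of its underside.
There are look-alikes about, which are no part of the job. What is shaped like the reader but orange or pink is not meant.

How it is judged:
By the outcome, as a careful person would: the job done as asked, in the order asked, and still so for the second after the job is handed in, while the arm keeps its last pose, push and grip.
It also fails if it takes over 67 s, if anything falls off the work surface, if the arm or the gripper's body presses on something with over 40 N, if the wrist force passes 120 N, or if a joint passes its speed limit or range.

## Robot

A 6-joint arm with a two-finger parallel gripper is mounted at the origin on a cart in front of the work surface, level with it; the furniture and walls round the work are solid. World frame = base frame: x ahead of the robot, y to its left, z up, the work surface at z = 0. Lengths are in m, angles in rad, forces in N, time in s.
With the tool pointing down it reaches from about 0.275 to 0.975 m from the base axis. Payload 8.4 kg.
Tool frame: the origin (TCP) lies midway between the tips of the shut fingers; the grasp point (between the pads) lies 19 mm behind it; z points along the fingers, y is the direction in which the jaws open and shut (so a half turn about z gives the same grasp; the last joint's range is limited). The gripper opens to 92 mm and grips with 3 to 60 N. Pads are 20 mm wide; open, the fingers measure 128 mm over their backs; the gripper's body (75 mm by 189 mm) begins 69 mm behind the grasp point.
Start: joints at [-1.133, 0.353, 1.633, -0, 1.155, -0.002], TCP at [0.266, -0.566, 0.215] pointing down, gripper open.
Joint ranges: [-2.63, 2.63], [-0.92, 2.1], [0.06, 2.66], [-1.3, 4.44], [0, 2.69], [-3.02, 3.02]. Speed limits (rad/s): [2.22, 2.22, 2.79, 3.14, 3.14, 3.14].

## Interface

Orientations are given as a rotation vector (axis times angle).
In Python, from cell import env gives the robot as it stands. Calls block until the motion is done:
- env.movep(position, orientation): joint-space move of the TCP to a pose.
- env.move_l(position, ori=None, vel=0.15, force_limit=None): straight line of the TCP; ori=None keeps the orientation; vel is the mean speed in m/s. With force_limit (N) it stops when the force on the tool has changed by that much, and returns True; else False.
- env.move_j(angles): joint-space move.
- env.grip(opening): opening from 0.0 (shut) to 1.0 (fully open); the grip force is fixed at half the most; returns when the fingers have stopped.
- env.hold(seconds).
- env.inverse_kinematics(position, orientation): joint angles nearest the present ones, or None.
- env.read_camera(name): name is "side" or "top"; returns a dict with "pixels" (420x560x3 uint8, red, green, blue), "camera_matrix" (3x3 intrinsics, pixels), "R" (3x3) and "t" (3): a world point X has camera coordinates R X + t. Camera axes: x right, y down, z forward; pixel columns grow to the right and rows downward; lengths in m; the calibration is good to about 2 mm. A picture is of the moment at which its call begins. There is no depth.
A pose or a line that the arm cannot do raises env.MotionError and nothing moves.
- env.hand_in(): hands the job in, once; it reports no verdict.
Readings, each from a call of its own:
- env.read_clock(): time.
- env.read_q(): joint angles.
- env.read_qd(): joint speeds.
- env.read_effort(): joint torques, N m.
- env.read_tool_pos(): TCP position.
- env.read_eef_rot(): TCP orientation.
- env.read_force(): force on the tool from outside, world axes, zero at the start.
- env.read_torque(): the same for the moment, N m.
- env.read_opening(): opening from 0.0 (shut) to 1.0 (fully open).
Only numpy, scipy, OpenCV 4.12 (cv2) and the standard library are available. Lean on these libraries where they do the work, as an engineer would, in place of code of your own. Each camera call takes 0.05 s, during which the arm holds its last target. There are 200 camera calls.

## Working session

There is one attempt and no reset: what is moved stays moved. The work goes in short steps, each a Python script; the robot and the scene stay as the last script left them, time stands still between calls to the robot, and variables do not carry over. Pictures are saved under pics/ and viewed, about 8 in all and at most 12, crops included, and the job is handed in when it is done.

```bash
ls; mkdir -p pics
cat > h.py <<'E'
import numpy as np, cv2
from cell import env
def shot(name,fn=None):
    c=env.read_camera(name)
    if fn: cv2.imwrite('pics/'+fn,cv2.cvtColor(c['pixels'],cv2.COLOR_RGB2BGR))
    return c
def ray(c,u,v):
    R=np.array(c['R']);t=np.array(c['t']);K=np.array(c['camera_matrix'])
    return -R.T@t, R.T@np.linalg.solve(K,[u,v,1.])
def onz(c,u,v,z):
    o,d=ray(c,u,v); return o+d*(z-o[2])/d[2]
def proj(c,X):
    p=np.array(c['camera_matrix'])@(np.array(c['R'])@np.array(X)+np.array(c['t'])); return p[:2]/p[2]
E
python3 - <<'E'
from h import *
for n in ('top','side'):
    c=shot(n,n+'0.png'); print(n,ray(c,280,210),np.array(c['camera_matrix'])[0,0])
print(env.read_eef_rot(),env.read_clock(),env.read_opening())
E
```

```text
pics
top (array([0.36253603, 0.04640319, 1.17238523]), array([ 0.20600244,  0.01796831, -0.97866018])) 534.2954720461938
side (array([0.34582448, 0.88973486, 0.87531938]), array([ 0.18818769, -0.72375682, -0.66391759])) 514.3367631300041
[-3.06475929e+00 -6.85046237e-01  4.48672720e-04] 0.1 0.9999224958388919
```

View pics/top0.png

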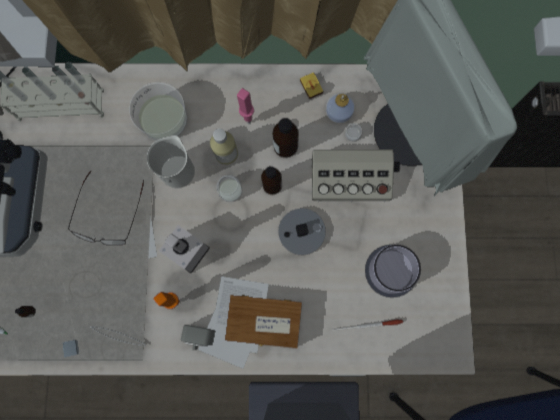

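View pics/side0.png

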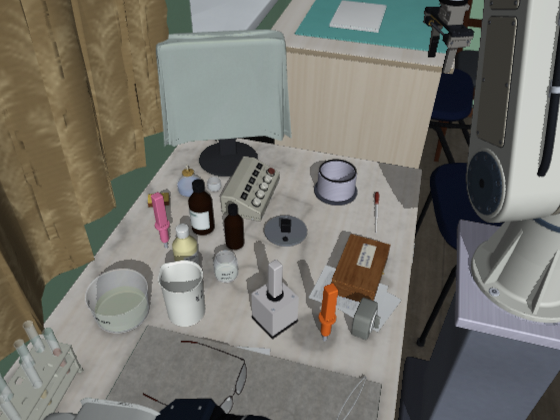

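The top view shows the canister near (394,270), the lid near (302,231) and the stand near (183,247). The side view shows the reader's handle near (275,278) in the stand at (273,308), the lid at (285,230) and the canister at (336,180). The images are dark, so I'll enlarge and brighten them.

Run:
```python
import cv2,numpy as np
a=cv2.imread('pics/top0.png');b=cv2.imread('pics/side0.png')
f=lambda i:cv2.convertScaleAbs(i,alpha=1.6)
g=lambda i,x0,x1,y0,y1,s:cv2.resize(f(i[y0:y1,x0:x1]),None,fx=s,fy=s,interpolation=cv2.INTER_CUBIC)
A=g(a,150,216,220,286,6)   #396
B=g(a,270,336,200,266,6)
C=g(b,240,306,255,345,6)[:,:396]
top=np.hstack([A,B]); 
D=g(b,255,355,150,255,2)
cv2.imwrite('pics/c1.png',top)
E=np.hstack([cv2.resize(C,None,fx=.9,fy=.9),cv2.resize(g(b,255,365,150,255,1),None,fx=4,fy=486/105,interpolation=cv2.INTER_CUBIC)])
cv2.imwrite('pics/c2.png',E);print(E.shape)
```

```text
(486, 796, 3)
```

View pics/c1.png

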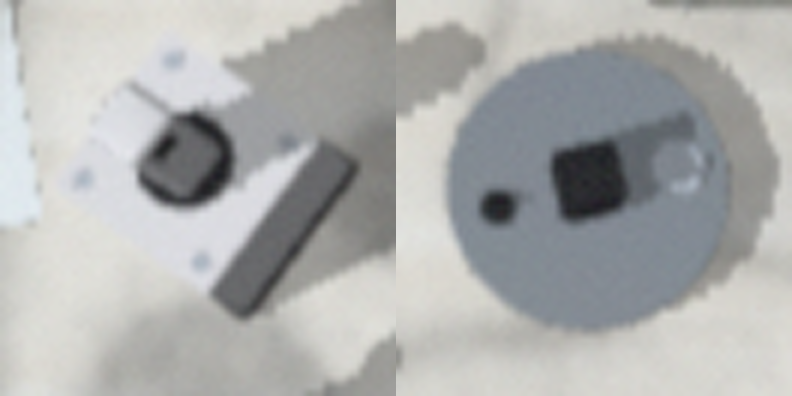

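View pics/c2.png

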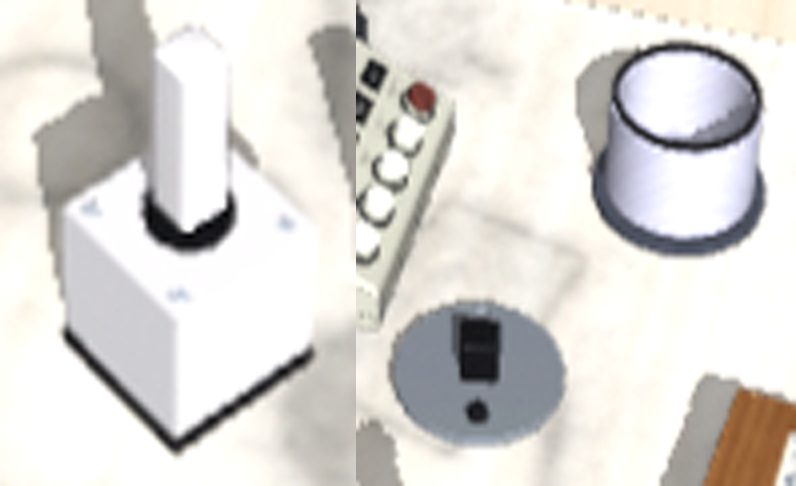

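Top crop: the stand's four studs centre on (181.2,246.7). The lid's knob is at crop (588,178), the disc at (680,168) and the vent at (498,207). Side crop: the ring ellipse centres on about (338,171). Next I'll use masks and rays from both views.

Run:
```python
from h import *
np.set_printoptions(precision=4,suppress=True)
T=shot('top');S=shot('side')
def blob(c,box,f,name):
    x0,x1,y0,y1=box; p=c['pixels'][y0:y1,x0:x1].astype(int)
    m=f(p[...,0],p[...,1],p[...,2]).astype(np.uint8)
    m=cv2.morphologyEx(m,cv2.MORPH_OPEN,np.ones((2,2))) if name[:2]!='ri' else m
    cs,_=cv2.findContours(m,cv2.RETR_EXTERNAL,cv2.CHAIN_APPROX_NONE)
    k=max(cs,key=len); e=cv2.fitEllipse(cv2.convexHull(k)); print(name,np.array(e[0])+[x0,y0],e[1],e[2],cv2.contourArea(k)); return np.array(e[0])+[x0,y0],k+[x0,y0]
for c,pts in((T,[(302-22,231),(302,231-14),(394,270),(365,270),(302,229),(400,250),(425,200)]),(S,[(285,230),(270,230),(336,160),(338,190)])):
    print([tuple(map(int,c['pixels'][v,u])) for u,v in pts])
lid=lambda r,g,b:(b-r>8)&(r<100)&(r>40)
lt,_=blob(T,(272,332,200,262),lid,'lidT'); ls,_=blob(S,(255,312,210,250),lid,'lidS')
def tri(a,b):
    o1,d1=ray(T,*a);o2,d2=ray(S,*b);A=np.stack([d1,-d2],1);s=np.linalg.lstsq(A,o2-o1,rcond=None)[0]
    p,q=o1+s[0]*d1,o2+s[1]*d2; return (p+q)/2,np.linalg.norm(p-q)
print('lid tri',tri(lt,ls),'T',onz(T,*lt,.016),'S',onz(S,*ls,.016))
dark=lambda r,g,b:(r+g+b<100)
kt,_=blob(T,(293,312,221,238),dark,'knobT'); print(onz(T,*kt,.042))
vt,_=blob(T,(278,292,226,242),dark,'ventT'); vs,_=blob(S,(278,292,234,246),dark,'ventS');print('vent',onz(T,*vt,.021),onz(S,*vs,.021))
d=np.array([270+(680.5-396)/6-.5,200+168.5/6-.5]);print('disc',onz(T,*d,.018))
print('stand',onz(T,180.8,246.3,.08))
ct,_=blob(T,(160,200,230,262),dark,'collarT')
rs,_=blob(S,(310,362,155,195),dark,'riS')
print('rimS',onz(S,*rs,.072))
hd,_=0,0
for nm,c,box in(('a',T,(360,430,235,305)),('b',S,(310,365,150,205))):
    x0,x1,y0,y1=box
    cv2.imwrite(f'pics/{nm}.png',cv2.resize(cv2.convertScaleAbs(c['pixels'][y0:y1,x0:x1,::-1],alpha=1.6),(398,398),interpolation=cv2.INTER_CUBIC))
cv2.imwrite('pics/c3.png',np.hstack([cv2.imread('pics/a.png'),cv2.imread('pics/b.png')]))
```

```text
[(82, 88, 93), (81, 86, 91), (90, 92, 101), (65, 68, 72), (26, 27, 28), (94, 95, 106), (117, 116, 114)]
[(16, 16, 19), (83, 87, 94), (49, 49, 54), (163, 164, 181)]
lidT [302.4399 232.1087] (44.390323638916016, 45.467201232910156) 100.10318756103516 1232.5
lidS [286.1986 231.4699] (29.39394187927246, 41.27738571166992) 91.52555847167969 702.0
lid tri (array([0.5566, 0.0181, 0.0105]), np.float64(0.0014812215181938917)) T [0.5564 0.0183 0.016 ] S [0.5545 0.0237 0.016 ]
knobT [302.8033 230.7215] (10.99317741394043, 12.395831108093262) 10.144330024719238 87.5
[0.555  0.0181 0.042 ]Traceback (most recent call last):
  File "<stdin>", line 20, in <module>
  File "<stdin>", line 9, in blob
cv2.error: OpenCV(4.12.0) /io/opencv/modules/imgproc/src/shapedescr.cpp:361: error: (-201:Incorrect size of input array) There should be at least 5 points to fit the ellipse in function 'fitEllipseNoDirect'
```

Run:
```python
from h import *
np.set_printoptions(precision=4,suppress=True)
T=shot('top');S=shot('side')
def cen(c,box,th):
    x0,x1,y0,y1=box; p=c['pixels'][y0:y1,x0:x1].astype(int).sum(2)
    n,l,s,ce=cv2.connectedComponentsWithStats((p<th).astype(np.uint8)); i=1+np.argmax(s[1:,4]); print(s[i]+[x0,y0,0,0,0],end=' ')
    m=ce[i]+[x0,y0]; print(m); return m,np.argwhere(l==i)[:,::-1]+[x0,y0]
P=lambda x,y:(270+(x+.5-396)/6-.5,200+(y+.5)/6-.5)
v=onz(T,*P(498,207),.021);d=onz(T,*P(681,168),.018);print('vent',v,'disc',d,'mid',(v+d)[:2]/2,'dist',np.linalg.norm((d-v)[:2]),'yaw',np.degrees(np.arctan2(*(d-v)[1::-1])))
k,pts=cen(T,(293,312,221,238),110);q=cv2.minAreaRect(pts.astype(np.float32));print(q)
print('stand',onz(T,180.8,246.3,.08), 'S collar',onz(S,240+190/5.4,255+218/5.4,.078))
b=cv2.boxPoints(((0,0),(1,1),0))
for a,e in(((174,57),(83,178)),((290,142),(202,262)),((83,178),(202,262)),((174,57),(290,142))):
    w=onz(T,150+e[0]/6,220+e[1]/6,.08)-onz(T,150+a[0]/6,220+a[1]/6,.08);print('stand edge',np.degrees(np.arctan2(w[1],w[0]))%90,np.linalg.norm(w))
rs,rp=cen(S,(308,364,155,195),300);e=cv2.fitEllipse(cv2.convexHull(rp.astype(np.int32)));print(e,'rimS',onz(S,*e[0],.072))
o=[]
for c,box in((T,(360,430,235,305)),(S,(310,365,150,205))):
    x0,x1,y0,y1=box
    o.append(cv2.resize(cv2.convertScaleAbs(c['pixels'][y0:y1,x0:x1,::-1],alpha=1.6),(398,398),interpolation=cv2.INTER_CUBIC))
cv2.imwrite('pics/c3.png',np.hstack(o))
```

```text
vent [0.5512 0.053  0.021 ] disc [ 0.5661 -0.0139  0.018 ] mid [0.5586 0.0196] dist 0.06849991224627232 yaw -77.44647222843052
[296 224  12  12 112] [301.8214 229.625 ]
((301.7941589355469, 229.67649841308594), (10.914102554321289, 10.429031372070312), 75.96376037597656)
stand [0.5162 0.2703 0.08  ] S collar [0.5138 0.2669 0.078 ]
stand edge 55.056316506264324 0.05124784370385211
stand edge 55.31980695849339 0.0501162695998202
stand edge 55.46228171494727 0.05083714872292469
stand edge 54.18242926131967 0.050611286684423544
[313 159  44  36 416] [332.3341 175.2043]
((332.9922180175781, 176.8613739013672), (36.1629524230957, 46.40066146850586), 56.90440368652344) rimS [ 0.4779 -0.1465  0.072 ]
```

View pics/c3.png

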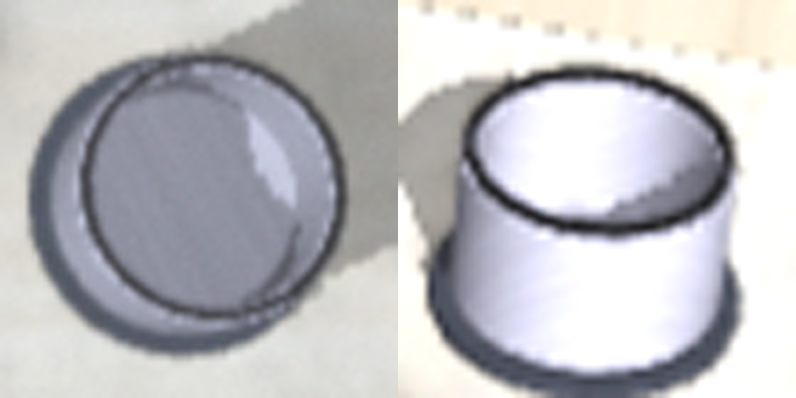

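The sealing ring is at top crop (213,185), which is pixel (397.1,267.2). In the side crop it is at (600,151), which is pixel (337.6,170.5). Next I'll compute the poses, check whether the bottle leaves room for the gripper body, and check reach.

```bash
cat >> h.py <<'E'
from scipy.spatial.transform import Rotation as Ro
def down(deg):  # tool down, jaws along heading deg
    a=np.radians(deg);y=np.array([np.cos(a),np.sin(a),0]);z=np.array([0,0,-1.]);return Ro.from_matrix(np.stack([np.cross(y,z),y,z],1)).as_rotvec()
E
python3 - <<'E'
from h import *
np.set_printoptions(precision=4,suppress=True)
T=shot('top');S=shot('side')
print('rim T',onz(T,397.1,267.2,.073),'S',onz(S,337.55,170.5,.073))
print('knob T',onz(T,301.8,229.6,.042))
x0,x1,y0,y1=272,298,215,240
def cen(c,box,th):
    x0,x1,y0,y1=box; p=c['pixels'][y0:y1,x0:x1].astype(int).sum(2)
    n,l,s,ce=cv2.connectedComponentsWithStats((p<th).astype(np.uint8)); i=1+np.argmax(s[1:,4]); print(s[i]+[x0,y0,0,0,0]); return ce[i]+[x0,y0]
print('bottleT');cen(T,(258,285,160,197),110);print('bottleS');cen(S,(222,246,200,252),110)
print('bottle base S',onz(S,234,247,0),'cap S',onz(S,235,208,.12),'T cap',onz(T,271,174,.12))
for n,p,a in(('lid',(.5565,.0185,.019),12.6),('can',(.47,-.19,.1),12.6),('can2',(.47,-.19,.1),-77),('stand',(.5155,.269,.116),55),('stand',(.5155,.269,.23),-35),('fin',(.47,-.22,.2),55),('fin',(.47,-.22,.2),-35)):
  for f in(0,180):
    q=env.inverse_kinematics(p,down(a+f)); print(n,a+f,None if q is None else np.array(q))
E
```

```text
rim T [ 0.4736 -0.1748  0.073 ] S [ 0.4716 -0.1749  0.073 ]
knob T [0.5575 0.0202 0.042 ]
bottleT
[262 167  19  27 411]
bottleS
[224 204  20  45 674]
bottle base S [ 0.6634  0.0935 -0.    ] cap S [0.6574 0.0881 0.12  ] T cap [0.6592 0.0844 0.12  ]
lid 12.6 [ 0.0305  0.5092  1.9175 -0.      0.7149 -0.1894]
lid 192.6 [ 0.0305  0.5092  1.9175 -0.      0.7149  2.9522]
can 12.6 [-0.3871  0.3195  1.9835 -0.      0.8386 -0.607 ]
can 192.6 [-0.3871  0.3195  1.9835 -0.      0.8386  2.5346]
can2 -77 [-0.3871  0.3195  1.9835 -0.      0.8386  0.9568]
can2 103 [-0.3871  0.3195  1.9835 -0.      0.8386 -2.1848]
stand 55 [ 0.4784  0.3979  1.8135 -0.      0.9302 -0.4816]
stand 235 [ 0.4784  0.3979  1.8135 -0.      0.9302  2.66  ]
stand -35 [ 0.4784  0.2712  1.7125 -0.      1.1579  1.0892]
stand 145 [ 0.4784  0.2712  1.7125 -0.      1.1579 -2.0524]
fin 55 [-0.4407  0.204   1.8733 -0.      1.0644 -1.4006]
fin 235 [-0.4407  0.204   1.8733 -0.      1.0644  1.741 ]
fin -35 [-0.4407  0.204   1.8733 -0.      1.0644  0.1702]
fin 145 [-0.4407  0.204   1.8733  0.      1.0644 -2.9714]
```

Estimates: rim (0.4726,-0.1748), lid (0.557,0.019) at yaw -77.4°, and stand (0.515,0.269) at 55°. The brown bottle's cap clears the gripper body, so I'll grasp the lid, lift it and carry it over the canister.

Run:
```python
from h import *
np.set_printoptions(precision=4,suppress=True)
o=down(12.6)
env.movep((.557,.0195,.16),o); env.grip(.55)
env.move_l((.557,.0195,.05)); print('contact',env.move_l((.557,.0195,.021),vel=.04,force_limit=6))
print(env.read_tool_pos(),env.read_force()); env.grip(0.); print('open',env.read_opening()*92)
env.move_l((.557,.0195,.14)); print(env.read_force(),env.read_opening()*92)
env.move_l((.4726,-.1745,.14),vel=.2); print(env.read_tool_pos(),env.read_clock())
T=shot('top','t1.png');S=shot('side','s1.png')
f=lambda c,x,y:cv2.resize(cv2.convertScaleAbs(c['pixels'][y:y+100,x:x+100,::-1],alpha=1.6),(398,398),interpolation=cv2.INTER_CUBIC)
cv2.imwrite('pics/c4.png',np.hstack([f(T,350,215),f(S,288,115)]))
```

```text
contact False
[0.5571 0.0195 0.021 ] [0.0646 0.2352 0.5425]
open 23.477157530740417
[-0.2309  0.568  -1.8529] 23.830371066422828
[ 0.4728 -0.174   0.1399] 7.9083
```

View pics/c4.png

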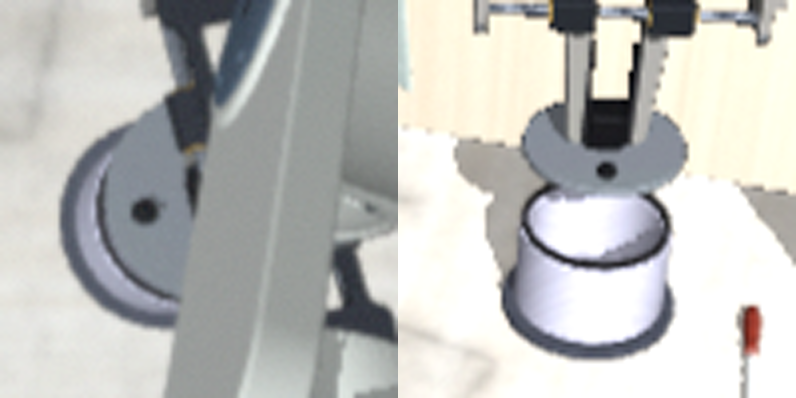

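The lid is held level. The vent shows at top (386.3,267.6) and side (339.9,157.3). I'll check the lid centre against the rim.

Run:
```python
from h import *
np.set_printoptions(precision=4,suppress=True)
T=shot('top');S=shot('side')
u=.034*np.array([np.cos(np.radians(-77.4)),np.sin(np.radians(-77.4)),0])
for c,p in((T,(386.3,267.6)),(S,(339.9,157.3))): print(onz(c,*p,.139)+u)
# flange from side: extremes x 522..688, y 107..193
print('flange S',onz(S,288+(605.5-398)/3.98-.4,115+150/3.98-.4,.135))
```

```text
[ 0.4736 -0.1738  0.139 ]
[ 0.4729 -0.1747  0.139 ]
flange S [ 0.4704 -0.168   0.135 ]
```

Run:
```python
from h import *
np.set_printoptions(precision=4,suppress=True)
x,y=.4724,-.1750
env.move_l((x,y,.105),vel=.1)
print(env.move_l((x,y,.080),vel=.02,force_limit=6),env.read_tool_pos(),env.read_force(),env.read_torque(),env.read_opening()*92,env.read_clock())
```

```text
True [ 0.4723 -0.175   0.0833] [ 1.0799 -0.0429  0.6205] [-0.0951 -0.3175 -0.0139] 24.060486120147345 9.5917
```

Contact came at the ring's height (0.0623 against 0.063 expected), so the plug is in the bore. Next I'll press it home.

Run:
```python
from h import *
np.set_printoptions(precision=4,suppress=True)
x,y=.4724,-.1750
print(env.move_l((x,y,.074),vel=.02,force_limit=22),env.read_tool_pos(),env.read_force(),env.read_torque())
env.grip(.5); env.move_l((x,y,.13),vel=.15); env.grip(0.)
print(env.move_l((x,y,.092),vel=.03,force_limit=22),env.read_tool_pos(),env.read_force(),env.read_torque())
env.move_l((x,y,.15)); env.grip(.55); env.movep((.515,.268,.24),down(55)); print(env.read_clock(),env.read_tool_pos())
T=shot('top','t2.png');S=shot('side','s2.png')
f=lambda c,x,y,w:cv2.resize(cv2.convertScaleAbs(c['pixels'][y:y+w,x:x+w,::-1],alpha=1.6),(398,398),interpolation=cv2.INTER_CUBIC)
cv2.imwrite('pics/c5.png',np.hstack([f(T,360,235,70),f(S,305,140,70)]))
```

```text
True [ 0.4723 -0.1751  0.0786] [-0.8465 -0.5542  3.2984] [-0.1139 -0.0362 -0.0255]
True [ 0.4723 -0.175   0.1004] [-2.1531  0.992   9.6365] [0.0888 0.3275 0.0309]
15.6583 [0.5151 0.267  0.2397]
```

View pics/c5.png

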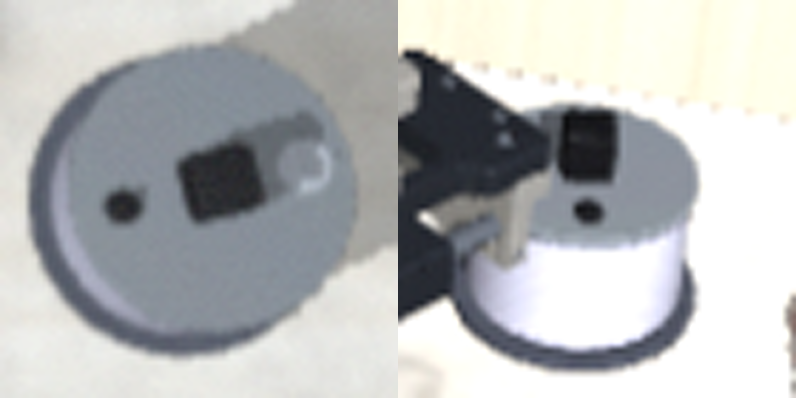

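The closed fingertips reached z = 0.1004 on the knob under 22 N, where 0.100 means fully home. The picture shows the lid level with no black ring visible, the disc at crop (303,164) and the vent at (124,207). Next is the wand.

Run:
```python
from h import *
np.set_printoptions(precision=4,suppress=True)
T=shot('top')
d=onz(T,412.9,263.4,.076);v=onz(T,381.4,271.,.079);print('disc',d,'vent',v,'mid',(d+v)/2,'dist',np.linalg.norm(d-v),np.degrees(np.arctan2(*(d-v)[1::-1])))
x,y=.515,.2685
print(env.move_l((x,y,.116),vel=.12,force_limit=8)); env.grip(0.); print('open',env.read_opening()*92,env.read_force(),env.read_torque())
print(env.move_l((x,y,.125),vel=.03,force_limit=15),env.read_force())
env.move_l((x,y,.235),vel=.1); print(env.read_opening()*92,env.read_force(),env.read_torque(),env.read_tool_pos(),env.read_clock())
T=shot('top','t3.png');S=shot('side','s3.png')
w=lambda c,X:proj(c,X).astype(int)-[50,60]
f=lambda c,p:cv2.resize(cv2.convertScaleAbs(c['pixels'][max(p[1],0):p[1]+120,p[0]:p[0]+100,::-1],alpha=1.6),(398,478),interpolation=cv2.INTER_CUBIC)
a,b=w(T,(x,y,.2)),w(S,(x,y,.2));print(a,b)
cv2.imwrite('pics/c6.png',np.hstack([f(T,a),f(S,b)]))
```

```text
disc [ 0.481  -0.2071  0.076 ] vent [ 0.4652 -0.1412  0.079 ] mid [ 0.4731 -0.1741  0.0775] dist 0.06783332198320564 -76.50040309454093
False
open 20.720464322328603 [-0.9665 -0.4528  1.6189] [ 0.0002 -0.0725 -0.012 ]
False [-0.3901 -0.5146 -1.6636]
20.820804645362685 [-0.4972  0.1436 -1.1294] [ 0.0285 -0.0877 -0.0142] [0.5146 0.2683 0.2342] 19.2417
[118 177] [224 192]
```

View pics/c6.png

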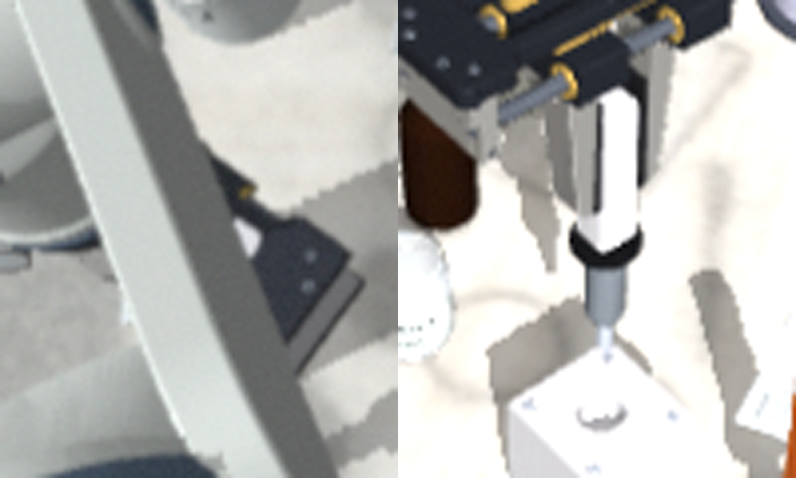

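The wand is out, upright, with the tip at side crop (605,360), pixel (275.6,282.0). I'll check the tip offset and carry the wand over the disc.

Run:
```python
from h import *
np.set_printoptions(precision=4,suppress=True)
S=shot('side');print('tip exp',proj(S,(.5146,.2683,.128)),'seen 275.6 282; collar exp',proj(S,(.5146,.2683,.2015)))
env.move_l((.481,-.2075,.235),vel=.15); env.move_l((.481,-.2075,.2),vel=.08)
S=shot('side','s4.png');T=shot('top','t4.png');p=env.read_tool_pos();print(p,env.read_clock(),env.read_force(),env.read_opening()*92)
for z in(0.106,.036,.029,-.035): print(z,proj(S,np.array(p)-[0,0,z]))
print('disc',proj(S,(.481,-.2073,.076)),proj(T,(.481,-.2073,.076)))
a=proj(S,p-np.array([0,0,.08])).astype(int)-[40,45];print(a)
cv2.imwrite('pics/c7.png',cv2.resize(cv2.convertScaleAbs(S['pixels'][a[1]:a[1]+90,a[0]:a[0]+80,::-1],alpha=1.6),None,fx=6,fy=6,interpolation=cv2.INTER_CUBIC))
```

```text
tip exp [274.8454 279.0437] seen 275.6 282; collar exp [275.2323 252.2203]
[ 0.4813 -0.2077  0.2004] 23.4083 [ 0.4396  0.1367 -1.113 ] 20.792574041820266
0.106 [336.9094 155.9362]
0.036 [339.3976 133.1636]
0.029 [339.6563 130.7962]
-0.035 [342.1105 108.3359]
disc [336.3868 161.7792] [413.0053 263.4171]
[297 102]
```

View pics/c7.png

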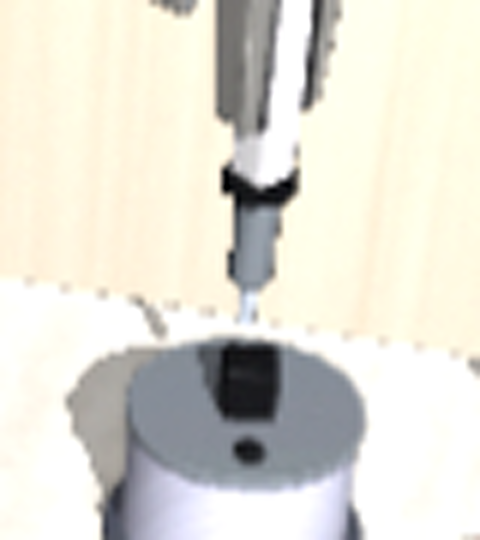

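The tip is at pixel (337.6,155.3) against (336.9,155.9) expected, and the wand is upright over the disc. I'll step down and watch the spring force.

Run:
```python
from h import *
x,y=.481,-.2074
F=lambda:np.mean([(env.hold(.05),env.read_force()[2])[1] for _ in range(6)])
env.move_l((x,y,.188),vel=.05); env.hold(.4); b=F(); print('base',b)
z=.186
while z>.165:
    env.move_l((x,y,z),vel=.02); env.hold(.15); f=F()-b; print(round(z,4),round(env.read_tool_pos()[2],4),round(f,2))
    if f>2.2: break
    z-=.0015
print(env.read_clock(),env.read_opening()*92)
S=shot('side','s5.png')
cv2.imwrite('pics/c8.png',cv2.resize(cv2.convertScaleAbs(S['pixels'][102:192,297:377,::-1],alpha=1.6),None,fx=6,fy=6,interpolation=cv2.INTER_CUBIC))
```

```text
base -0.6417324335469224
0.186 0.186 -0.32
0.1845 0.1845 -0.6
0.183 0.183 -0.46
0.1815 0.1815 1.22
0.18 0.18 1.1
0.1785 0.1785 1.48
0.177 0.177 1.78
0.1755 0.1755 2.22
30.1 21.010610099563582
```

View pics/c8.png

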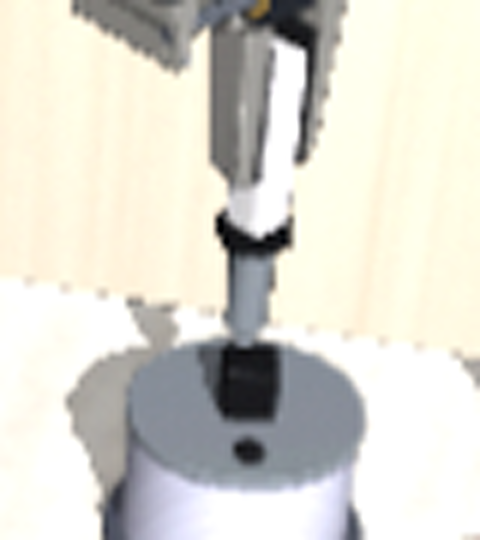

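Run:
```python
from h import *
env.hold(.3);print(env.read_tool_pos(),env.read_force(),env.read_opening()*92,env.read_clock());env.hand_in()
```

```text
[ 0.48102531 -0.20742777  0.17552031] [0.65549642 0.13811629 2.10369898] 20.752556274679897 30.45
the job is handed in; nothing more can be done
```

I put the lid on the canister, pressed it home and let go. I then took the white reader out of its stand and held it upright with its tip on the lid's steel disc. The job was handed in at 30.45 s with the wand still held there.

- **Lid:** I pressed it home in the grip and then again with the closed fingertips on the knob. The knob top stopped at z = 0.1004 m under about 22 N, against 0.100 m for fully home. The picture showed the lid level with no black ring visible; the gripper hid part of the rim in the side view.
- **Wand:** The tip touched at a tool height of 0.1815–0.183 m, matching the expected 0.182 m for the disc. By that height the spring is in about 6.5 mm of its 12 mm. The force had risen 2.2 N when I stopped, where the spring figures give about 2.5 N. The force rose about 0.3 N per mm, as specified, so it is not bottomed.
- **Disc hidden at the end:** The knob hides the disc in the side view, so the tip's sideways position rests on the measured disc position and the tip's pixel match. The two agreed to about 1 pixel (2 mm), and the disc's radius is 10 mm.
- **Other checks:** I planned the moves clear of the other things on the desk and felt no unexpected contact, but took no full final picture of them. No other check failed or disagreed.

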